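# Lift a washed bearing off the draining unit with tongs and let it drip

## Task

Push the drip drawer of the draining unit fully home until it clicks into its catch, so that it will catch the drips. Then pick up the spring tongs, close them on the small bearing (the smallest of the three parts standing on the draining top) and lift it at least 5 cm clear of the top, touching the clean bearing with the tongs only. Finish while still holding it motionless in the tongs above the draining top, with the drawer still home; leave the other two parts and the can where they are.

Things in the scene. Friction and masses are not known exactly. Their poses are not given: they have to be found in the camera images.
- unit_top (a point): Centre of the upper face of the draining unit: a fixed low steel box, 240 mm deep (x) by 300 mm wide (y), its flat slotted top 80 mm above the bench. Its x axis points from the drawer side to the back (away from the robot, within 0.15 rad), y to the left, z up.
- drawer (a joint): How far the drip drawer stands out of the unit, in m: 0 is fully home. It slides along the unit's x axis (pushing along +x closes it) with about 1 to 2 N of drag. A sprung roller catch resists with up to about 6 N from 14 mm to 6 mm open, then draws it in to the stop at 0 and holds it with about 5 N. It must be within 3 mm of 0.
- drawer_front (a point): Centre of the outer face of the drawer's flat grey front panel, 290 mm wide (y), from 8 to 82 mm above the bench, 12 mm thick, with no projecting handle (only a flat black mark). Axes as the unit's: x points into the unit. Even when home the panel stands in front of the unit's body and covers its front edge.
- tongs_grip (a point): Point midway between the finger grips of the spring tongs, 28 mm above the underside on which they lie. x points along the tongs to the jaws, z up. The grips are black upright plates, 44 mm long (x), from 2 to 42 mm above the underside, 63 mm over their outer faces at rest. Squeezing them closes the jaws; squeezed lightly (58 to 60 mm) the tongs can be lifted with the jaws still open.
- tongs_jaws (a point): Point midway between the jaws, 12 mm above the tongs' underside, 100 mm ahead of the grip point; same axes. Jaws: flat upright steel plates 36 mm long (x), 3 mm thick, from 0 to 24 mm above the underside. Gap between them: 60 mm at rest (66 mm over the outside), about 49 mm with 58 mm over the grips, 32 mm with 50 mm over the grips (jaws then parallel), 7 mm at the stop.
- bearing_mid (a point): Centre (half-way up) of the small bearing: a steel ball bearing lying flat, 32 mm outer diameter, 18 mm high, about 70 g, standing on the draining top with its underside 9 mm below this point. It is one of three parts in a row along the unit's y axis, about 100 mm apart, about 50 mm in front of the centre of the top; which place it has varies.
- bearing: The same small bearing; origin at the centre of its underside.
- tongs: The spring tongs: 220 mm long, 105 g, balanced within 15 mm of the grip point; origin on the underside, 28 mm below the grip point, same axes. Two arms swing equally and oppositely about a round pivot (26 mm diameter, 22 mm high) 90 mm behind the grip point. A spring holds them open: 5 to 6 N on each grip starts them moving, about 7 N at 58 mm over the grips, 9 N at 50 mm.
- unit: The draining unit; origin at the centre of its footprint on the bench, 80 mm below the centre of its top.
- big_bearing: Bystander: larger bearing, 58 mm diameter, 20 mm high, on the draining top; origin at the centre of its underside. Leave it where it is.
- gear: Bystander: toothed gear wheel with a hub, 60 mm diameter, 32 mm high over the hub, on the draining top; origin at the centre of its underside. Leave it where it is.
- can: Bystander: upright metal can, 64 mm diameter, 120 mm tall, on the bench beyond the tongs; origin at the centre of its underside. Leave it where it is.
Not all that is in view belongs to the job. Leave any blue or green look-alike of the tongs alone.

How it is judged:
By the outcome, as a careful person would: the job done as asked, in the order asked, and still so for the second after the job is handed in, while the arm keeps its last pose, push and grip.
It also fails if it takes over 72 s, if anything falls off the work surface, if the arm or the gripper's body presses on something with over 40 N, if the wrist force passes 120 N, or if a joint passes its speed limit or range.

## Robot

A 6-joint arm with a two-finger parallel gripper is mounted at the origin on the work surface. World frame = base frame: x ahead of the robot, y to its left, z up, the work surface at z = 0. Lengths are in m, angles in rad, forces in N, time in s.
With the tool pointing down it reaches from about 0.375 to 0.9 m from the base axis. Payload 3.1 kg.
Tool frame: the origin (TCP) lies at the very end of the fingers, on their centre line; the grasp point (between the pads) lies 19 mm behind it; z points along the fingers, y is the line along which they close (so a half turn about z gives the same grasp; the last joint's range is limited). The gripper opens to 85 mm and grips with 20 to 120 N. Pads are 22 mm wide; open, the fingers measure 114 mm over their backs; the gripper's body (76 mm by 85 mm) begins 54 mm behind the grasp point. The pads swing forward as they close: fully open they stand 13 mm farther back than shut.
Start: joints at [0.965, 0.527, 1.433, -0, 1.181, -0.178], TCP at [0.259, 0.569, 0.197] pointing down, gripper open.
Joint ranges: [-3.08, 3.08], [-0.75, 2.2], [0.22, 2.44], [-1.43, 4.57], [0, 2.65], [-2.85, 2.85]. Speed limits (rad/s): [2.79, 2.79, 3.14, 3.14, 3.14, 3.14].

## Interface

Orientations are given as a unit quaternion [w, x, y, z].
In Python, from bench import manip gives the robot as it stands.
- The arm moves only by the tool apply_moves, never from a script. Its argument "targets" is text: rows parted by semicolons, each of 7 numbers parted by spaces: the finger opening in cm, from 0 to 8.54, then the shift along the tool's x, y, z in cm, then the turn, a rotation vector about the tool's x, y, z in degrees. A call has exactly 5 rows; each row is the pose to reach, as a shift and turn from the pose commanded when the call began, along the tool's axes at that moment; what a row does not reach only later rows make up. A row lasts 1/8 s, in which the tool goes at most 62.5 mm and 10.7 degrees, less where a joint would pass 70% of its speed; a pose out of reach is approached as far as the arm can. A call with a gripper value outside its range is refused whole. The fingers move at their own pace and stop on an object; the grip force is fixed at half the most. Time passes only in rows, so rows that repeat a pose let the fingers close, or fill a call up. It gives the time, the measured TCP pose, the force, the opening and the grip force at its end, in the units of the state.
- manip.state(): the state, without advancing time (a new reading comes with each control period).
- manip.camera(name): name is "scene" or "side" or "wrist"; returns a dict with "frame" (400x640x3 uint8, blue, green, red), "z_map" (400x640 float32, m along the optical axis (not along the pixel's ray), 0 where there is no reading), "camera_matrix" (3x3 intrinsics, pixels), "world_from_camera" (4x4, takes a point from camera to world coordinates). Camera axes: x right, y down, z forward; pixel columns grow to the right and rows downward; lengths in m; the calibration is good to about 2 mm. A picture is of the moment at which its call begins.
- manip.close_job(): hands the job in; it is judged then, once.
Trained networks look in a picture, given as the dict that the camera call returned (one of the last four; its "shot" number tells which), for a name from the list of things; names that differ only in an ending like _2 or _b are one class to them, and where a whole thing is asked for, a point or a joint stands for the part that bears it (a point fixed in the world has none). Each returns a list of dicts, best first, with "confidence" (0 to 1); they miss things now and then, are a little off and sometimes report something else, mostly with a low value. They report only what shows in the picture. A call takes as long as a camera call. They do not tell look-alikes from the thing itself.
- manip.boxes_of(picture, query): "rect" ([centre column, centre row, width, height] in pixels, round what is visible of it).
- manip.tip_of(picture, query): "centre" ([column, row] in pixels: a listed point, or the origin of a listed thing).
The state is a dict: "clock": time; "joints": joint angles; "qd": joint speeds; "effort": joint torques, N m; "position": TCP position; "orientation": TCP orientation; "ft_force": force on the tool from outside, world axes, zero at the start; "torque": the same for the moment, N m; "opening": finger opening in m; "gripper_force": force on a finger pad.
Only numpy, scipy, OpenCV 4.12 (cv2) and the standard library are available. Lean on these libraries where they do the work, as an engineer would, in place of code of your own. Each camera call takes 0.05 s, during which the arm holds its last target. There are 200 camera calls.

## Working session

There is one attempt and no reset: what is moved stays moved. The work goes in short steps, Python scripts to look and compute and a tool call to move; the robot and the scene stay as the last step left them, time stands still between calls to the robot, and variables do not carry over. Pictures are saved under pics/ and viewed, at most 10 in all, crops included, and the job is handed in when it is done.

Besides the shell and the picture viewer there is one more tool, called after "Request:" as name(argument=value, ...) on one line, values as JSON. apply_moves: Moves the arm, as the interface text tells. Its arguments: {"type":"object","properties":{"targets":{"type":"string"}},"required":["targets"]}

```bash
ls; mkdir -p pics
cat > h.py <<'E'
from bench import manip
import numpy as np, cv2
from scipy.spatial.transform import Rotation as R
def px2w(p,c,r,z=None,zplane=None):
    K=p["camera_matrix"];T=p["world_from_camera"]
    d=np.array([(c-K[0,2])/K[0,0],(r-K[1,2])/K[1,1],1.])
    if zplane is not None:
        dw=T[:3,:3]@d; return T[:3,3]+dw*(zplane-T[2,3])/dw[2]
    if z is None:
        w=p["z_map"][int(r)-2:int(r)+3,int(c)-2:int(c)+3]; z=np.median(w[w>0]) if (w>0).any() else np.nan
    return T[:3,:3]@(d*z)+T[:3,3]
def cloud(p):
    K=p["camera_matrix"];T=p["world_from_camera"];z=p["z_map"]
    v,u=np.mgrid[:400,:640]
    P=np.stack([(u-K[0,2])/K[0,0]*z,(v-K[1,2])/K[1,1]*z,z],-1)
    W=P@T[:3,:3].T+T[:3,3]; W[z<=0]=np.nan
    return W
def Rt():
    q=manip.state()["orientation"]; return R.from_quat([q[1],q[2],q[3],q[0]])
E
python3 - <<'E'
from h import *
s=manip.state(); print(s["clock"],s["position"],s["orientation"])
for n in ("scene","side"):
    p=manip.camera(n); cv2.imwrite(f"pics/{n}0.png",p["frame"])
    print(n,p["world_from_camera"][:3,3].round(2))
    for q in ("unit_top","drawer_front","tongs_grip","tongs_jaws","bearing_mid","big_bearing","gear","can"):
        zp={"unit_top":.08,"drawer_front":.045,"tongs_grip":.028,"tongs_jaws":.012,"bearing_mid":.089,"big_bearing":.08,"gear":.08,"can":0}[q]
        for d in manip.tip_of(p,q)[:3]:
            print(q,np.round(d["centre"]),round(d["confidence"],2),px2w(p,*d["centre"],zplane=zp).round(3))
E
```

```text
pics
0.0 [0.25880457 0.56801896 0.19561685] [-4.17895620e-04  2.12282646e-01  9.77207690e-01 -1.01671492e-03]
scene [1.21 0.24 0.75]
unit_top [348. 268.] 0.7 [0.667 0.082 0.08 ]
unit_top [395. 262.] 0.32 [0.612 0.178 0.08 ]
drawer_front [368. 213.] 0.84 [0.429 0.064 0.045]
tongs_grip [249. 190.] 0.67 [ 0.43  -0.32   0.028]
tongs_grip [427. 202.] 0.61 [0.3   0.212 0.028]
tongs_grip [268. 149.] 0.49 [ 0.189 -0.374  0.028]
tongs_jaws [236. 216.] 0.94 [ 0.537 -0.305  0.012]
tongs_jaws [392. 194.] 0.88 [0.277 0.102 0.012]
tongs_jaws [266. 164.] 0.84 [ 0.26  -0.348  0.012]
bearing_mid [354. 251.] 0.63 [0.619 0.079 0.089]
bearing_mid [248. 189.] 0.33 [ 0.493 -0.277  0.089]
big_bearing [393. 264.] 0.92 [0.619 0.175 0.08 ]
gear [316. 239.] 0.92 [ 0.606 -0.022  0.08 ]
can [210. 271.] 0.74 [ 0.733 -0.266 -0.   ]
side [ 0.35 -1.12  0.68]
unit_top [383. 170.] 0.84 [0.664 0.072 0.08 ]
unit_top [358. 153.] 0.41 [0.616 0.209 0.08 ]
drawer_front [309. 193.] 0.96 [0.441 0.03  0.045]
tongs_grip [200. 305.] 0.91 [ 0.173 -0.378  0.028]
tongs_grip [258. 174.] 0.86 [0.294 0.21  0.028]
tongs_grip [324. 276.] 0.58 [ 0.439 -0.32   0.028]
tongs_jaws [254. 195.] 0.87 [0.28  0.106 0.012]
tongs_jaws [322. 287.] 0.74 [ 0.434 -0.339  0.012]
tongs_jaws [367. 277.] 0.71 [ 0.537 -0.318  0.012]
bearing_mid [367. 167.] 0.48 [0.619 0.083 0.089]
bearing_mid [388. 172.] 0.37 [0.673 0.043 0.089]
bearing_mid [379. 196.] 0.26 [ 0.615 -0.09   0.089]
big_bearing [358. 156.] 0.59 [0.612 0.188 0.08 ]
gear [376. 188.] 0.63 [ 0.619 -0.033  0.08 ]
can [444. 260.] 0.91 [ 0.737 -0.269  0.   ]
can [381. 193.] 0.36 [0.663 0.082 0.   ]
```

Run:
```python
import cv2,numpy as np
a=cv2.imread("pics/scene0.png");b=cv2.imread("pics/side0.png")
cv2.imwrite("pics/s0c.png",cv2.resize(a[120:340,170:490],(800,550),interpolation=3))
cv2.imwrite("pics/d0c.png",cv2.resize(b[120:340,170:490],(800,550),interpolation=3))
```

```text
(no output)
```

View pics/s0c.png

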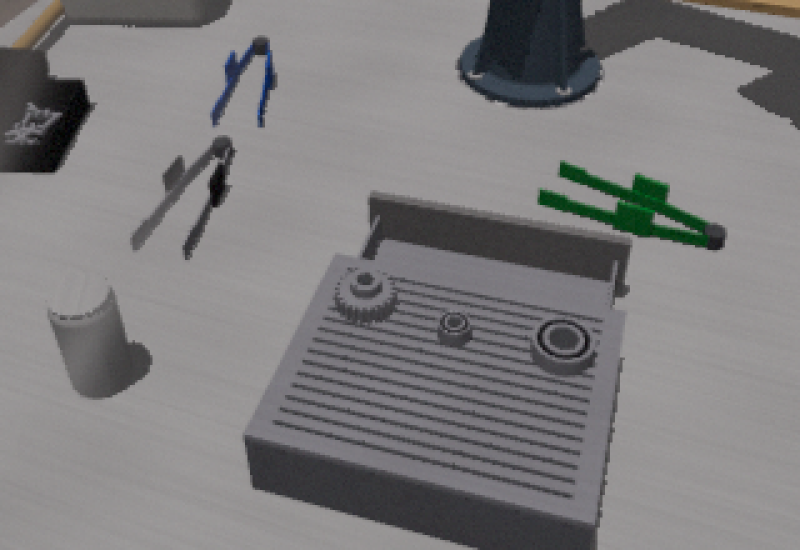

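View pics/d0c.png

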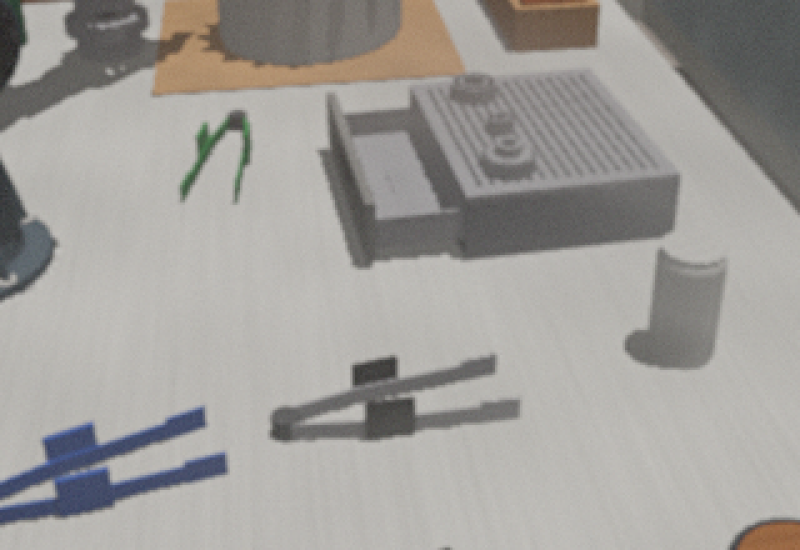

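The scene shows three tongs: blue (scene px ~268,149), green (~427,202) and steel with black grips (~249,190). The steel pair fits, since the blue and green ones are look-alikes. The small bearing is the middle part (354,251), between the gear (316,239) and the big bearing (393,264). The drawer stands out towards the robot.

Run:
```python
from h import *
for n in ("scene","side"):
    p=manip.camera(n); W=cloud(p)
    m=(abs(W[...,2]-.08)<.004)&(W[...,0]>.5)&(W[...,0]<.85)&(abs(W[...,1]-.08)<.2)
    P=W[m][:,:2].astype(np.float32)
    r=cv2.minAreaRect((P*1000).astype(np.float32)); print(n,r,len(P))
    m=(W[...,2]>.005)&(W[...,2]<.06)&(W[...,0]>.3)&(W[...,0]<.62)&(abs(W[...,1]+.32)<.09)
    m=cv2.morphologyEx(m.astype(np.uint8),cv2.MORPH_OPEN,np.ones((2,2)))>0
    Q=W[m]; print("tongs",cv2.minAreaRect((Q[:,:2]*1000).astype(np.float32)),len(Q))
    m=(W[...,2]>.02)&(W[...,2]<.086)&(W[...,0]>.38)&(W[...,0]<.48)&(abs(W[...,1]-.06)<.16)
    Q=W[m]
    if len(Q)>20: 
        f=np.polyfit(Q[:,1],Q[:,0],1);print("panel",f,len(Q),np.percentile(Q[:,0],[2,10,50]),np.percentile(Q[:,1],[1,99]))
```

```text
scene ((664.390625, 80.26605224609375), (243.86129760742188, 300.6796569824219), 3.663395404815674) 9932
tongs ((440.24932861328125, -328.8072204589844), (230.176025390625, 67.0073013305664), 12.760004997253418) 486
panel [-0.05134217  0.45571221] 2701 [0.43617688 0.44044607 0.44995777] [-0.07041542  0.20786178]
side ((664.9607543945312, 76.78478240966797), (242.39254760742188, 306.7445373535156), 3.484220027923584) 3160
tongs ((446.9632568359375, -301.04150390625), (227.1861114501953, 112.18263244628906), 6.948690891265869) 1434
panel [-0.01422425  0.45312749] 825 [0.42924408 0.43394821 0.44895462] [-0.08260503  0.20207953]
```

```bash
cat >> h.py <<'E'
def plan(pos,yaw,ref=None):
    """shift (cm) and turn (deg) in tool axes to reach tool-down pose with tool x at world yaw (mod pi)"""
    s=manip.state(); Rc=Rt(); p=np.array(s["position"])
    x=Rc.as_matrix()[:,0]; cur=np.arctan2(x[1],x[0])
    best=min((yaw,yaw+np.pi),key=lambda a:abs((a-cur+np.pi)%(2*np.pi)-np.pi))
    c,sn=np.cos(best),np.sin(best)
    Rg=R.from_matrix(np.array([[c,sn,0],[sn,-c,0],[0,0,-1]]))
    print("shift cm",(Rc.inv().apply(np.array(pos)-p)*100).round(2),"turn",np.degrees((Rc.inv()*Rg).as_rotvec()).round(2),"clock",s["clock"],"j",np.round(s["joints"],2))
E
python3 - <<'E'
from h import *
print(Rt().as_matrix().round(3))
plan([.395,.062,.12],.062); plan([.395,.062,.036],.062)
E
```

```text
[[-0.91   0.415  0.   ]
 [ 0.415  0.91   0.   ]
 [-0.     0.    -1.   ]]
shift cm [-33.37 -40.47   7.66] turn [  0.     0.   -28.06] clock 1.0 j [ 0.96  0.53  1.43 -0.    1.18 -0.18]
shift cm [-33.37 -40.47  16.06] turn [  0.     0.   -28.06] clock 1.0 j [ 0.96  0.53  1.43 -0.    1.18 -0.18]
```

Request:
apply_moves(targets="0 -4 -4.8 0 0 0 -5; 0 -8 -9.6 0 0 0 -10; 0 -12 -14.4 0 0 0 -16; 0 -16 -19.2 0 0 0 -22; 0 -20 -24 0 0 0 -28")

```text
clock: 1.62
position: [0.3423, 0.2657, 0.197]
orientation: [0.001, -0.033, 0.999, 0.0]
ft_force: [1.2, -1.1, 0.5]
opening: 0.0001
gripper_force: 0.0
```

```bash
python3 -c "
from h import *
plan([.395,.062,.12],.062)"
```

```text
shift cm [ -3.93 -20.67   7.7 ] turn [0.02 0.09 0.17] clock 1.625 j [ 0.4   0.27  1.89 -0.    0.98 -1.23]
```

Request:
apply_moves(targets="0 -1 -6 0 0 0 0; 0 -2 -12 0 0 0 0; 0 -3 -17 2 0 0 0; 0 -4 -20.5 6 0 0 0; 0 -4 -20.5 10 0 0 0")

```text
clock: 2.25
position: [0.397, 0.0626, 0.0963]
orientation: [0.003, -0.028, 1.0, -0.001]
ft_force: [1.2, -0.5, -0.4]
opening: 0.0001
gripper_force: 0.0
```

```bash
python3 -c "
from h import *
plan([.395,.062,.036],.062);plan([.522,.070,.036],.062)
p=manip.camera('wrist')
cv2.imwrite('pics/w1.png',p['frame'])"
```

```text
shift cm [ 0.24 -0.04  6.03] turn [-0.07  0.29 -0.33] clock 2.25 j [-0.12  0.42  2.08 -0.    0.63 -1.75]
shift cm [-12.49   0.05   6.09] turn [-0.07  0.29 -0.33] clock 2.25 j [-0.12  0.42  2.08 -0.    0.63 -1.75]
```

Request:
apply_moves(targets="0 0 0 3 0 0 0; 0 0 0 6 0 0 0; 0 -1 0 6 0 0 0; 0 -2 0 6 0 0 0; 0 -3.5 0 6 0 0 0")

```text
clock: 2.92
position: [0.43, 0.0675, 0.0379]
orientation: [0.0, -0.031, 1.0, -0.0]
ft_force: [-3.1, -0.0, 0.8]
opening: 0.0003
gripper_force: 1.3
```

Request:
apply_moves(targets="0 -1 0 0 0 0 0; 0 -2 0 0 0 0 0; 0 -3 0 0 0 0 0; 0 -4 0 0 0 0 0; 0 -5 0 0 0 0 0")

```text
clock: 3.55
position: [0.4794, 0.0704, 0.0365]
orientation: [-0.0, -0.03, 1.0, 0.0]
ft_force: [-2.4, 0.4, 0.9]
opening: -0.0002
gripper_force: 0.8
```

Request:
apply_moves(targets="0 -0.7 0 0 0 0 0; 0 -1.4 0 0 0 0 0; 0 -2 0 0 0 0 0; 0 -2.6 0 0 0 0 0; 0 -3 0 0 0 0 0")

```text
clock: 4.18
position: [0.509, 0.0722, 0.0365]
orientation: [-0.0, -0.03, 1.0, 0.0]
ft_force: [-4.7, 0.5, 3.3]
opening: -0.0001
gripper_force: 2.6
```

Request:
apply_moves(targets="0 -0.3 0 0 0 0 0; 0 -0.6 0 0 0 0 0; 0 -0.9 0 0 0 0 0; 0 -1.2 0 0 0 0 0; 0 -1.4 0 0 0 0 0")

```text
clock: 4.8
position: [0.5226, 0.0728, 0.0367]
orientation: [-0.001, -0.031, 1.0, -0.0]
ft_force: [-5.7, -1.6, 4.9]
opening: 0.0001
gripper_force: 2.4
```

Request:
apply_moves(targets="0 -0.2 0 0 0 0 0; 0 -0.3 0 0 0 0 0; 0 -0.4 0 0 0 0 0; 0 -0.5 0 0 0 0 0; 0 -0.5 0 0 0 0 0")

```text
clock: 5.42
position: [0.5222, 0.0731, 0.0363]
orientation: [-0.006, -0.031, 1.0, -0.0]
ft_force: [-9.7, -2.3, 9.5]
opening: 0.0002
gripper_force: 5.3
```

Request:
apply_moves(targets="0 -0.3 0 0 0 0 0; 0 -0.5 0 0 0 0 0; 0 -0.5 0 0 0 0 0; 0 1 0 0 0 0 0; 0 2.5 0 0 0 0 0")

```text
clock: 6.05
position: [0.5045, 0.0716, 0.0369]
orientation: [0.002, -0.03, 1.0, -0.0]
ft_force: [-0.3, 0.5, 0.2]
opening: 0.0002
gripper_force: 0.0
```

Request:
apply_moves(targets="0 1.5 0 0 0 0 0; 0 1.5 0 -4 0 0 0; 0 1.5 0 -9 0 0 0; 0 1.5 4 -14 0 0 0; 0 1.5 8 -14 0 0 0")

```text
clock: 6.68
position: [0.4871, 0.1516, 0.1809]
orientation: [0.006, -0.03, 1.0, 0.0]
ft_force: [0.3, 1.1, 0.3]
opening: 0.0001
gripper_force: 0.0
```

Run:
```python
from h import *
for n in ("side","scene"):
    p=manip.camera(n); W=cloud(p)
    if n=="side": cv2.imwrite("pics/d2c.png",cv2.resize(p["frame"][130:300,200:460],(780,510),interpolation=2))
    U=np.array([np.cos(.062),np.sin(.062)]);V=np.array([-U[1],U[0]])
    L=(W[...,:2]-np.array([.6645,.079]))
    lx=L@U;ly=L@V
    m=(abs(W[...,2]-.08)<.006)&(abs(ly)<.13)&(abs(lx)<.25)
    print(n,np.percentile(lx[m],[0.2,1,50,99,99.8]).round(4))
    m=(W[...,2]>.02)&(W[...,2]<.07)&(abs(ly)<.13)&(lx<-.1)&(lx>-.25)
    print(m.sum(),np.percentile(lx[m],[5,50,95]).round(4) if m.sum()>5 else'')
    print(manip.tip_of(p,"drawer_front")[:2],[px2w(p,*d["centre"],zplane=.045).round(3) for d in manip.tip_of(p,"drawer_front")[:2]])
plan([.436,-.32,.2],.06)
```

```text
side [-0.1321 -0.1311  0.008   0.1181  0.1204]
292 [-0.1323 -0.1313 -0.1305]
[{'centre': [441.5, 257.0], 'confidence': 0.57}, {'centre': [337.8, 189.9], 'confidence': 0.55}] [array([ 0.71 , -0.314,  0.045]), array([0.524, 0.038, 0.045])]
scene [-0.1308 -0.1277  0.0299  0.1204  0.1212]
0 
[{'centre': [363.5, 238.9], 'confidence': 0.57}] [array([0.531, 0.081, 0.045])]
shift cm [  7.53 -46.64  -2.37] turn [-0.02 -0.04  0.03] clock 6.975 j [ 0.08  0.4   1.75 -0.    1.   -1.55]
```

View pics/d2c.png

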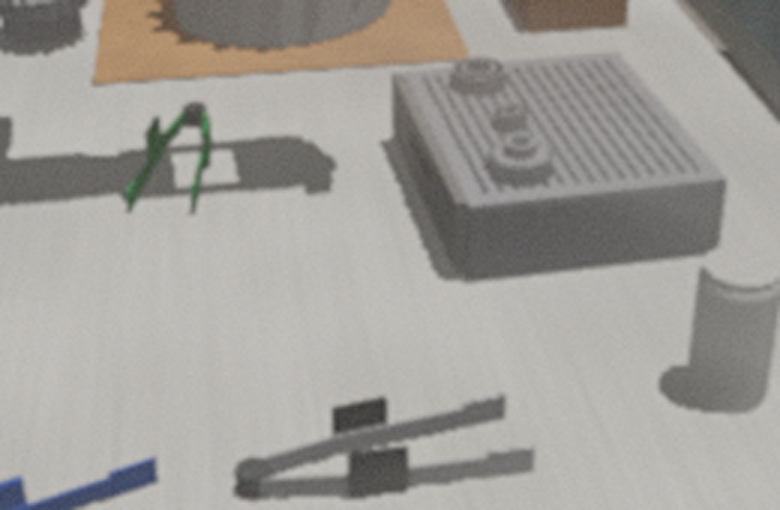

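The drawer is home: the panel face fits at -0.132 from the unit centre, and the push met a hard stop. Next I move above the steel tongs.

Request:
apply_moves(targets="8.5 2 -6 -1 0 0 0; 8.5 4 -12 -2 0 0 0; 8.5 5 -18 -2 0 0 0; 8.5 6 -24 -2 0 0 0; 8.5 7 -30 -2 0 0 0")

```text
clock: 7.6
position: [0.4304, -0.156, 0.1962]
orientation: [-0.0, -0.029, 1.0, 0.0]
ft_force: [0.8, 0.1, 0.6]
opening: 0.0848
gripper_force: 0.0
```

Request:
apply_moves(targets="8.5 0.5 -6 0 0 0 0; 8.5 0.5 -12 0 0 0 0; 8.5 0.5 -16.5 0 0 0 0; 8.5 0.5 -16.5 0 0 0 0; 8.5 0.5 -16.5 0 0 0 0")

```text
clock: 8.22
position: [0.4352, -0.3176, 0.1957]
orientation: [-0.001, -0.03, 1.0, 0.001]
ft_force: [-0.3, 0.3, -0.4]
opening: 0.0849
gripper_force: 0.0
```

Run:
```python
from h import *
p=manip.camera('wrist'); cv2.imwrite('pics/w3.png',p['frame'])
print(manip.state()["position"],p["world_from_camera"][:3,3].round(3))
for q,z in (("tongs_grip",.028),("tongs_jaws",.012),("tongs",0)):
    for d in manip.tip_of(p,q)[:3]: print(q,np.round(d["centre"]),round(d["confidence"],2),px2w(p,*d["centre"],zplane=z).round(4))
W=cloud(p); m=(W[...,2]>.006)&(W[...,2]<.05)&(abs(W[...,0]-.44)<.16)&(abs(W[...,1]+.32)<.09)
Q=W[m];print(len(Q),cv2.minAreaRect((Q[:,:2]*1000).astype(np.float32)))
# black grips: dark pixels above 30mm
g=p["frame"].max(2); m2=m&(W[...,2]>.03)
n,l,st,c=cv2.connectedComponentsWithStats(m2.astype(np.uint8))
for i in range(1,n):
    if st[i,4]>30:
        P=W[l==i]; print(st[i],P.mean(0).round(4),P.min(0).round(3),P.max(0).round(3),cv2.minAreaRect((P[:,:2]*1000).astype(np.float32)))
```

```text
[ 0.43536672 -0.31688175  0.1958616 ] [ 0.35  -0.322  0.372]
2092 ((412.92578125, -325.1105041503906), (277.2134094238281, 68.98564147949219), 8.06816577911377)
[341 145  10  41 228] [ 0.4291 -0.2922  0.0403] [ 0.409 -0.298  0.031] [ 0.452 -0.285  0.043] ((430.69482421875, -291.7644958496094), (44.02840042114258, 6.00331974029541), 11.349222183227539)
[291 148   7  41 244] [ 0.4361 -0.3482  0.0399] [ 0.416 -0.352  0.03 ] [ 0.459 -0.345  0.043] ((437.2556457519531, -348.5986328125), (43.32059860229492, 6.2148356437683105), 2.52923583984375)
```

View pics/w3.png

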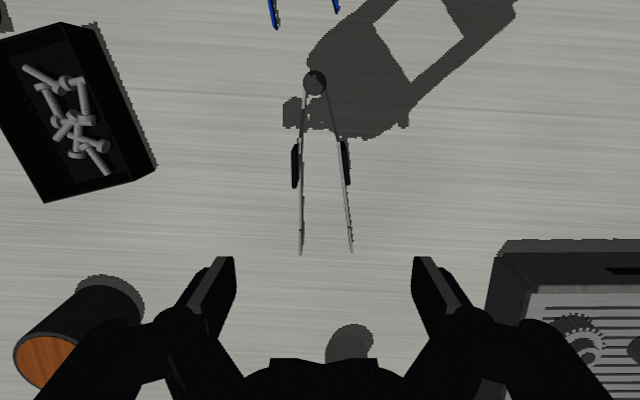

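The wrist view shows the steel tongs with black grips at (296,168) and (346,165), the pivot at (315,83) and the jaws at the bottom, towards +x. The blue pair is at the top edge. The grips are 63 mm over the outside, so these are the right tongs. The grip centre is (0.434, -0.320), yaw 0.118.

```bash
python3 -c "
from h import *
plan([.434,-.320,.008],.118)"
```

```text
shift cm [ 0.23 -0.34 18.85] turn [ 0.04 -0.03 -3.2 ] clock 8.425 j [-0.84  0.41  1.65  0.    1.08 -2.47]
```

Request:
apply_moves(targets="8.5 0.2 -0.3 5 0 0 -3.2; 8.5 0.2 -0.3 10 0 0 -3.2; 8.5 0.2 -0.3 14 0 0 -3.2; 8.5 0.2 -0.3 15 0 0 -3.2; 8.5 0.2 -0.3 15 0 0 -3.2")

```text
clock: 9.05
position: [0.435, -0.3208, 0.0469]
orientation: [-0.0, -0.059, 0.998, 0.0]
ft_force: [0.8, -0.5, -0.5]
opening: 0.0846
gripper_force: 0.0
```

Run:
```python
from h import *
plan([.434,-.320,.008],.118)
p=manip.camera('wrist'); 
W=cloud(p); m2=(W[...,2]>.03)&(W[...,2]<.046)&(abs(W[...,0]-.44)<.05)&(abs(W[...,1]+.32)<.045)
n,l,st,c=cv2.connectedComponentsWithStats(m2.astype(np.uint8))
for i in range(1,n):
    if st[i,4]>30:
        P=W[l==i]; print(st[i],cv2.minAreaRect((P[:,:2]*1000).astype(np.float32)))
```

```text
shift cm [0.09 0.09 3.89] turn [ 0.01 -0.01 -0.02] clock 9.05 j [-0.84  0.64  1.77 -0.    0.73 -2.53]
[360 187  13  68 688] ((429.9481201171875, -292.2134704589844), (43.70236587524414, 6.145510673522949), 11.209122657775879)
[273 188  13  67 693] ((437.1121826171875, -348.9039611816406), (44.54855728149414, 6.247000694274902), 2.426560640335083)
```

Request:
apply_moves(targets="8.5 0.1 0.05 2 0 0 0; 8.5 0.1 0.05 3.9 0 0 0; 7 0.1 0.05 3.9 0 0 0; 6.5 0.1 0.05 3.9 0 0 0; 6.2 0.1 0.05 3.9 0 0 0")

```text
clock: 9.72
position: [0.4343, -0.3215, 0.0089]
orientation: [0.001, -0.058, 0.998, -0.001]
ft_force: [0.3, -0.6, 0.6]
opening: 0.0625
gripper_force: 0.0
```

Request:
apply_moves(targets="6.1 0 0 0 0 0 0; 6 0 0 0 0 0 0; 5.9 0 0 0 0 0 0; 5.85 0 0 0 0 0 0; 5.85 0 0 0 0 0 0")

```text
clock: 10.35
position: [0.4335, -0.3207, 0.0075]
orientation: [-0.0, -0.058, 0.998, 0.0]
ft_force: [-0.1, -0.5, -1.0]
opening: 0.0585
gripper_force: 0.0
```

Run:
```python
from h import *
print(manip.state()["gripper_force"],manip.state()["opening"])
p=manip.camera('wrist'); cv2.imwrite("pics/w4.png",cv2.resize(p["frame"][130:400,170:490],(800,600*800*270//320//600),interpolation=2)[:600])
W=cloud(p); m2=(W[...,2]>.004)&(W[...,2]<.03)&(W[...,0]>.49)&(W[...,0]<.57)&(abs(W[...,1]+.31)<.06)
n,l,st,c=cv2.connectedComponentsWithStats(m2.astype(np.uint8))
for i in range(1,n):
    if st[i,4]>20:
        P=W[l==i]; print(st[i],P.mean(0),cv2.minAreaRect((P[:,:2]*1000).astype(np.float32)))
```

```text
0.0 0.05847720320163881
[275 305   9  53 310] [ 0.50922348 -0.34067179  0.01652959] ((513.8941650390625, -340.91546630859375), (47.952720642089844, 3.0963661670684814), 2.563056468963623)
[362 311   9  47 249] [ 0.50555118 -0.28237446  0.01677139] ((510.4420166015625, -280.9278869628906), (42.156768798828125, 3.0939173698425293), 11.150120735168457)
```

View pics/w4.png

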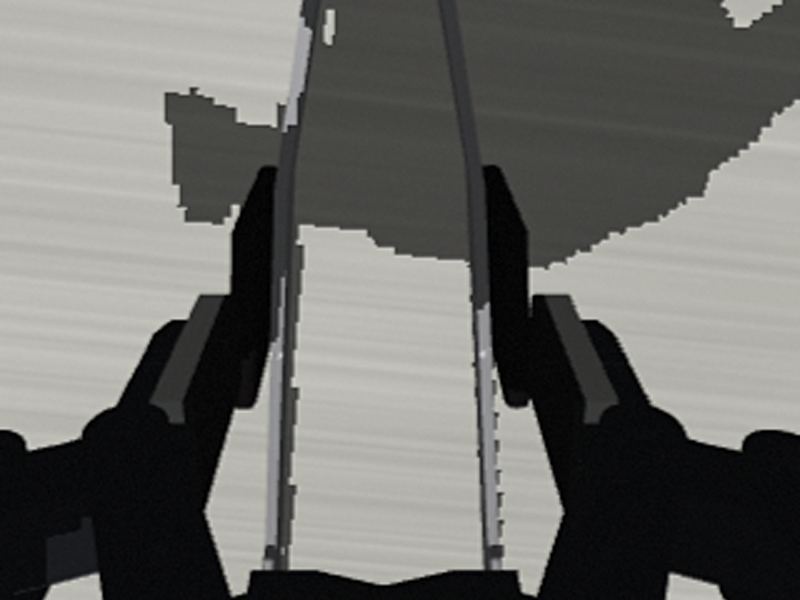

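Request:
apply_moves(targets="5.8 0 0 0 0 0 0; 5.75 0 0 0 0 0 0; 5.7 0 0 0 0 0 0; 5.65 0 0 0 0 0 0; 5.65 0 0 0 0 0 0")

```text
clock: 11.02
position: [0.4336, -0.3208, 0.0076]
orientation: [0.0, -0.058, 0.998, -0.0]
ft_force: [1.3, -0.7, -0.6]
opening: 0.0569
gripper_force: 0.0
```

```bash
cat >> h.py <<'E'
def jaws(p,hi=.03,lo=.004,ext=(.49,.57),yc=-.31):
    W=cloud(p); m2=(W[...,2]>lo)&(W[...,2]<hi)&(W[...,0]>ext[0])&(W[...,0]<ext[1])&(abs(W[...,1]-yc)<.06)
    n,l,st,c=cv2.connectedComponentsWithStats(m2.astype(np.uint8))
    for i in range(1,n):
        if st[i,4]>20:
            P=W[l==i]; print(st[i],P.mean(0).round(4),cv2.minAreaRect((P[:,:2]*1000).astype(np.float32)))
E
python3 - <<'E'
from h import *
s=manip.state();print(s["gripper_force"],s["opening"])
p=manip.camera('wrist');jaws(p)
W=cloud(p)
m=(W[...,2]>.0)&(W[...,2]<.13)&(abs(W[...,0]-.434)<.06)&(abs(W[...,1]+.32)<.08)
K=W[m]
for a in np.arange(0,.13,.01):
    q=K[(K[:,2]>=a)&(K[:,2]<a+.01)]
    L=q[:,:2]-[.434,-.3205]; ly=L@[-np.sin(.118),np.cos(.118)]; lx=L@[np.cos(.118),np.sin(.118)]
    k=abs(lx)<.02
    for sg in (1,-1):
        z=sg*ly[k&(sg*ly>.015)]
        if len(z)>5: print(a.round(2),sg,len(z),np.percentile(z,[2,25,50,75]).round(4))
E
```

```text
0.0 0.0568930901602128
[275 306   9  52 315] [ 0.5096 -0.3407  0.0164] ((516.0650634765625, -340.828369140625), (52.20988845825195, 3.137273073196411), 2.575942039489746)
[362 310   9  48 248] [ 0.5058 -0.2823  0.0167] ((510.73992919921875, -280.885498046875), (42.450897216796875, 3.1125943660736084), 11.07979965209961)
0.0 1 721 [0.0159 0.0384 0.0542 0.0686]
0.0 -1 554 [0.016  0.0237 0.0491 0.0653]
0.01 1 402 [0.0213 0.0229 0.0239 0.0249]
0.01 -1 413 [0.0214 0.0229 0.0239 0.0249]
0.02 1 122 [0.0242 0.0247 0.0255 0.0262]
0.02 -1 141 [0.0242 0.0248 0.0256 0.0263]
0.03 1 216 [0.0242 0.025  0.0259 0.0267]
0.03 -1 208 [0.0243 0.025  0.0257 0.0265]
0.04 1 634 [0.025  0.0269 0.0282 0.0291]
0.04 -1 500 [0.0251 0.0267 0.0275 0.0283]
0.05 1 402 [0.0289 0.0291 0.0302 0.0347]
0.05 -1 416 [0.0273 0.0275 0.0287 0.0333]
0.06 1 555 [0.0288 0.0291 0.031  0.038 ]
0.06 -1 549 [0.0273 0.0275 0.0296 0.0364]
0.07 1 649 [0.0288 0.029  0.0305 0.0351]
0.07 -1 645 [0.0273 0.0275 0.0289 0.0336]
0.08 1 708 [0.0288 0.0296 0.031  0.0347]
0.08 -1 700 [0.0273 0.0281 0.0296 0.0333]
0.09 1 2351 [0.0287 0.038  0.0436 0.0491]
0.09 -1 2406 [0.0274 0.0367 0.0423 0.0477]
0.1 1 3585 [0.0265 0.0488 0.0511 0.0553]
0.1 -1 3588 [0.0247 0.0475 0.0498 0.054 ]
0.11 1 3369 [0.0163 0.0273 0.0518 0.0556]
0.11 -1 3277 [0.0181 0.0265 0.0506 0.0544]
0.12 1 3690 [0.0157 0.0222 0.0524 0.0573]
0.12 -1 3523 [0.0157 0.0216 0.0512 0.0563]
```

Run:
```python
from h import *
p=manip.camera('wrist');W=cloud(p)
cv2.imwrite("pics/w5.png",cv2.resize(p["frame"][190:310,225:415],(790,500),interpolation=2))
L=W[...,:2]-[.434,-.3205]; ly=L@[-np.sin(.118),np.cos(.118)]; lx=L@[np.cos(.118),np.sin(.118)]
for r in range(200,330,8):
    print(r,[(c,int(1000*lx[r,c]),int(1000*ly[r,c]),int(1000*W[r,c,2])) for c in range(256,282,3)] if 1 else'')
s=manip.camera("side")
for d in manip.tip_of(s,"tongs_grip")[:3]: print(np.round(d["centre"]))
cv2.imwrite("pics/d5.png",cv2.resize(s["frame"][225:315,255:400],(780,484),interpolation=2))
```

```text
200 [(256, -17, -41, 0), (259, -18, -39, 0), (262, -17, -37, 0), (265, -17, -35, 0), (268, -17, -34, -1), (271, -17, -32, -1), (274, -21, -28, 10), (277, -21, -26, 10), (280, -21, -25, 8)]
208 [(256, -12, -42, 0), (259, -12, -40, 0), (262, -12, -38, 0), (265, -12, -36, 0), (268, -11, -34, -1), (271, -22, -28, 24), (274, -21, -26, 22), (277, -21, -25, 21), (280, -19, -24, 17)]
216 [(256, -6, -42, 0), (259, -6, -40, -1), (262, -7, -38, 0), (265, -6, -36, 0), (268, -22, -27, 35), (271, -21, -26, 33), (274, -21, -25, 33), (277, -19, -24, 28), (280, -15, -24, 19)]
224 [(256, -1, -42, 0), (259, 0, -41, -1), (262, -1, -38, 0), (265, -20, -28, 41), (268, -20, -27, 40), (271, -20, -25, 41), (274, -19, -24, 38), (277, -14, -24, 28), (280, -9, -24, 18)]
232 [(256, 4, -43, 0), (259, 4, -41, -1), (262, 4, -39, -1), (265, -15, -28, 41), (268, -15, -27, 40), (271, -15, -25, 40), (274, -14, -24, 39), (277, -8, -25, 26), (280, -5, -24, 19)]
240 [(256, 10, -44, -1), (259, 10, -41, -1), (262, 10, -39, 0), (265, -11, -29, 41), (268, -11, -27, 40), (271, -10, -26, 40), (274, -9, -25, 38), (277, -3, -25, 
[... 1261 characters left out ...]
4, 0), (277, 54, -32, 0), (280, 40, -26, 18)]
304 [(256, 1, -27, 75), (259, 4, -27, 70), (262, 9, -27, 65), (265, 61, -41, 0), (268, 61, -38, 0), (271, 61, -36, -1), (274, 61, -34, 0), (277, 60, -32, 0), (280, 46, -27, 17)]
312 [(256, 3, -27, 77), (259, 7, -27, 72), (262, 68, -43, 0), (265, 68, -41, 0), (268, 67, -39, 0), (271, 68, -37, 0), (274, 68, -35, 0), (277, 51, -29, 19), (280, 52, -27, 19)]
320 [(256, 6, -27, 78), (259, 75, -46, 0), (262, 76, -44, -1), (265, 74, -41, 0), (268, 75, -39, 0), (271, 75, -37, 0), (274, 75, -35, 0), (277, 59, -29, 17), (280, 59, -27, 17)]Traceback (most recent call last):
  File "<stdin>", line 6, in <module>
ValueError: cannot convert float NaN to integer
```

Run:
```python
from h import *
s=manip.camera("side"); print(manip.state()["position"])
cv2.imwrite("pics/d5.png",cv2.resize(s["frame"][215:315,255:400],(783,540),interpolation=2))
W=cloud(s)
for c in (318,322,326):
    print(c,[(r,)+tuple(np.nan_to_num(1000*W[r,c]).astype(int)) for r in range(240,290,3)])
```

```text
[ 0.43359498 -0.32072494  0.00762323]
318 [(240, np.int64(425), np.int64(-348), np.int64(144)), (243, np.int64(425), np.int64(-345), np.int64(135)), (246, np.int64(425), np.int64(-346), np.int64(128)), (249, np.int64(425), np.int64(-350), np.int64(123)), (252, np.int64(424), np.int64(-355), np.int64(119)), (255, np.int64(424), np.int64(-356), np.int64(113)), (258, np.int64(429), np.int64(-295), np.int64(58)), (261, np.int64(429), np.int64(-290), np.int64(47)), (264, np.int64(429), np.int64(-293), np.int64(40)), (267, np.int64(428), np.int64(-297), np.int64(35)), (270, np.int64(428), np.int64(-294), np.int64(24)), (273, np.int64(428), np.int64(-297), np.int64(17)), (276, np.int64(427), np.int64(-303), np.int64(14)), (279, np.int64(427), np.int64(-300), np.int64(3)), (282, np.int64(422), np.int64(-353), np.int64(38)), (285, np.int64(422), np.int64(-357), np.int64(34)), (288, np.int64(421), np.int64(-357), np.int64(25))]
322 [(240, np.int64(432), np.int64(-362), np.int64(153)), (243, np.int64(432), np.int64(-364), np.int64(148)), (246, np.int64(432), np.int64(-356), np.int64(134)), (249
[... 920 characters left out ...]
7), np.int64(148)), (252, np.int64(437), np.int64(-387), np.int64(141)), (255, np.int64(437), np.int64(-389), np.int64(135)), (258, np.int64(437), np.int64(-385), np.int64(125)), (261, np.int64(437), np.int64(-386), np.int64(118)), (264, np.int64(438), np.int64(-376), np.int64(103)), (267, np.int64(437), np.int64(-381), np.int64(99)), (270, np.int64(439), np.int64(-361), np.int64(76)), (273, np.int64(439), np.int64(-363), np.int64(69)), (276, np.int64(439), np.int64(-361), np.int64(60)), (279, np.int64(439), np.int64(-356), np.int64(47)), (282, np.int64(439), np.int64(-353), np.int64(37)), (285, np.int64(439), np.int64(-353), np.int64(28)), (288, np.int64(439), np.int64(-353), np.int64(20))]
```

View pics/d5.png

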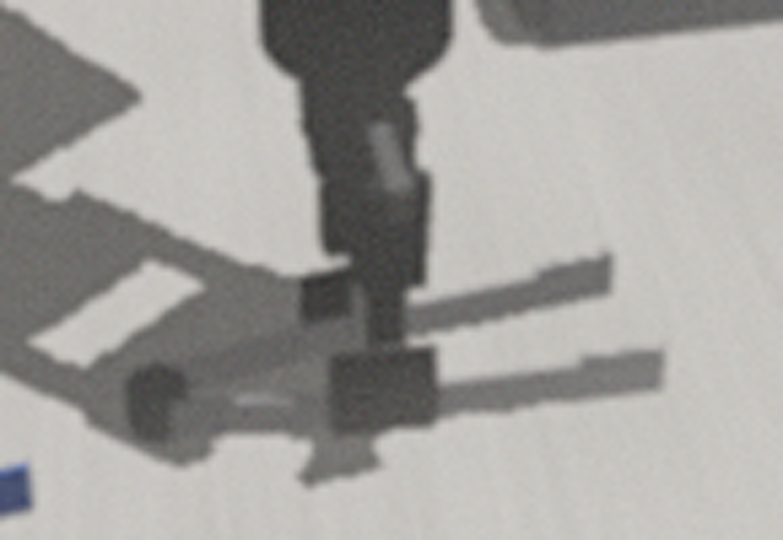

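The near grip is unobstructed in the side view: the finger ends above it, at about crop (385,345). The jaws are still at rest, so the finger tips are above the grips. I open and go lower carefully, watching the force.

Request:
apply_moves(targets="6.5 0 0 0 0 0 0; 7.5 0 0 0 0 0 0; 7.5 0 0 0.3 0 0 0; 7.5 0 0 0.6 0 0 0; 7.5 0 0 0.6 0 0 0")

```text
clock: 11.8
position: [0.4334, -0.3205, 0.0012]
orientation: [-0.0, -0.058, 0.998, 0.0]
ft_force: [-0.2, -0.0, 0.4]
opening: 0.0753
gripper_force: 0.0
```

Run:
```python
from h import *
print(manip.state()["ft_force"])
p=manip.camera('wrist');W=cloud(p)
L=W[...,:2]-[.434,-.3205]; ly=L@[-np.sin(.118),np.cos(.118)]; lx=L@[np.cos(.118),np.sin(.118)]
for sg in(1,-1):
    m=(sg*ly>.0335)&(sg*ly<.06)&(abs(lx)<.025)&(W[...,2]>.006)
    z=W[m][:,2]; print(sg,len(z),np.percentile(z,[.5,2,5,20]).round(4))
    i=np.argsort(z)[:5]; print(np.c_[lx[m],ly[m],z][i].round(4))
```

```text
[-0.19372982 -0.04438806  0.36108589]
1 8813 [0.0469 0.0509 0.056  0.0749]
[[ 0.0031  0.0386  0.0445]
 [ 0.0036  0.0387  0.0445]
 [-0.0033  0.0386  0.0446]
 [-0.0056  0.0389  0.0447]
 [ 0.0046  0.0387  0.0449]]
-1 9408 [0.0468 0.0509 0.0564 0.076 ]
[[-0.002  -0.0368  0.0441]
 [-0.0084 -0.0366  0.0444]
 [ 0.0023 -0.0365  0.0445]
 [-0.0035 -0.0365  0.0445]
 [-0.0042 -0.0364  0.0448]]
```

Request:
apply_moves(targets="7.5 0 0 0.5 0 0 0; 7.5 0 0 1 0 0 0; 7.5 0 0 1.5 0 0 0; 7.5 0 0 1.8 0 0 0; 7.5 0 0 1.8 0 0 0")

```text
clock: 12.48
position: [0.4334, -0.3206, -0.0167]
orientation: [-0.0, -0.058, 0.998, 0.0]
ft_force: [0.2, -0.5, 0.9]
opening: 0.075
gripper_force: 0.0
```

```bash
cat > tip.py <<'E'
from h import *
s=manip.state();print(s["position"],s["ft_force"],s["opening"],s["gripper_force"])
p=manip.camera('wrist');W=cloud(p)
L=W[...,:2]-[.434,-.3205]; ly=L@[-np.sin(.118),np.cos(.118)]; lx=L@[np.cos(.118),np.sin(.118)]
for sg in(1,-1):
    m=(sg*ly>.0335)&(sg*ly<.06)&(abs(lx)<.025)&(W[...,2]>.006)
    z=W[m][:,2]; print(sg,len(z),np.percentile(z,[.1,.5,2,5,20]).round(4))
jaws(p)
E
python3 tip.py
```

```text
[ 0.43344541 -0.32055907 -0.01673244] [ 0.20290989 -0.48508362  0.92297327] 0.07499196555256571 0.0
1 8840 [0.0274 0.0292 0.0328 0.0381 0.0571]
-1 9348 [0.0273 0.029  0.033  0.0384 0.058 ]
[271 330   9  28 147] [ 0.4978 -0.3411  0.0147] ((502.5777587890625, -341.1354064941406), (24.98634910583496, 3.0166702270507812), 4.058126449584961)
[366 336   9  22  69] [ 0.4944 -0.285   0.0143] ((498.8734130859375, -283.2624206542969), (18.660947799682617, 3.0247302055358887), 11.429490089416504)
```

The reported TCP lies about 30 mm beyond the real finger tips, and both cameras agree on this. I go by the measured tips.

Request:
apply_moves(targets="7.5 0 0 0.6 0 0 0; 7.5 0 0 1.2 0 0 0; 6.8 0 0 1.2 0 0 0; 6.4 0 0 1.2 0 0 0; 6.2 0 0 1.2 0 0 0")

```text
clock: 13.15
position: [0.4338, -0.3208, -0.0281]
orientation: [0.0, -0.058, 0.998, -0.0]
ft_force: [0.1, 0.3, 1.9]
opening: 0.0623
gripper_force: 6.0
```

Request:
apply_moves(targets="6.1 0 0 0 0 0 0; 6 0 0 0 0 0 0; 5.9 0 0 0 0 0 0; 5.85 0 0 0 0 0 0; 5.85 0 0 0 0 0 0")

```text
clock: 13.78
position: [0.4343, -0.3208, -0.0274]
orientation: [0.001, -0.058, 0.998, -0.0]
ft_force: [0.8, 2.8, 9.2]
opening: 0.0587
gripper_force: 8.9
```

```bash
python3 tip.py
```

```text
[ 0.43433507 -0.32076961 -0.02736726] [0.78115001 2.76888981 9.18410833] 0.05873412252343307 8.922151301521808
1 8813 [0.0167 0.0198 0.0265 0.0376 0.0618]
-1 8979 [0.0177 0.0209 0.0287 0.0413 0.0631]
[278 343   9  15  34] [ 0.4937 -0.3356  0.0117] ((495.0178527832031, -335.1844787597656), (11.163970947265625, 2.52284574508667), 18.808347702026367)
```

Request:
apply_moves(targets="5.8 0 0 0 0 0 0; 5.75 0 0 -0.3 0 0 0; 5.75 0 0 -1 0 0 0; 5.75 0 0 -2 0 0 0; 5.75 0 0 -3 0 0 0")

```text
clock: 14.45
position: [0.4335, -0.3208, 0.0022]
orientation: [-0.0, -0.058, 0.998, -0.0]
ft_force: [-0.1, 1.0, -1.6]
opening: 0.0575
gripper_force: 6.4
```

Request:
apply_moves(targets="5.75 0 0 -2 0 0 0; 5.75 0 0 -5 0 0 0; 5.75 0 0 -9 0 0 0; 5.75 0 0 -12 0 0 0; 5.75 0 0 -14 0 0 0")

```text
clock: 15.08
position: [0.4339, -0.3211, 0.1439]
orientation: [0.001, -0.058, 0.998, -0.001]
ft_force: [-0.3, 0.5, -1.1]
opening: 0.0578
gripper_force: 6.4
```

Run:
```python
from h import *
p=manip.camera('side'); cv2.imwrite("pics/d6.png",cv2.resize(p["frame"][160:320,240:460],(770,560),interpolation=2))
plan([.51,.07,.145],.062)
for n in("wrist","scene","side"):
    p=manip.camera(n);W=cloud(p)
    m=(W[...,2]>.12)&(W[...,2]<.24)&(W[...,0]>.51)&(W[...,0]<.58)&(abs(W[...,1]+.31)<.06)
    k,l,st,c=cv2.connectedComponentsWithStats(m.astype(np.uint8))
    for i in range(1,k):
        if st[i,4]>15: P=W[l==i]; print(n,st[i],P.mean(0).round(4),P.min(0).round(3),P.max(0).round(3))
    P=W[m];
```

```text
shift cm [-12.03  38.07  -0.07] turn [-0.31  0.23  3.15] clock 15.125 j [-0.84  0.48  1.7  -0.    0.95 -2.53]
scene [212 159  10  15  81] [ 0.5359 -0.3323  0.1862] [ 0.512 -0.336  0.174] [ 0.556 -0.328  0.198]
scene [231 162   7  14  61] [ 0.532  -0.282   0.1862] [ 0.512 -0.285  0.174] [ 0.55  -0.278  0.198]
side [354 199  18  13 167] [ 0.5297 -0.286   0.1821] [ 0.51  -0.292  0.169] [ 0.549 -0.281  0.194]
side [358 211  22  12 207] [ 0.5339 -0.3362  0.1823] [ 0.51  -0.342  0.17 ] [ 0.555 -0.332  0.195]
```

View pics/d6.png

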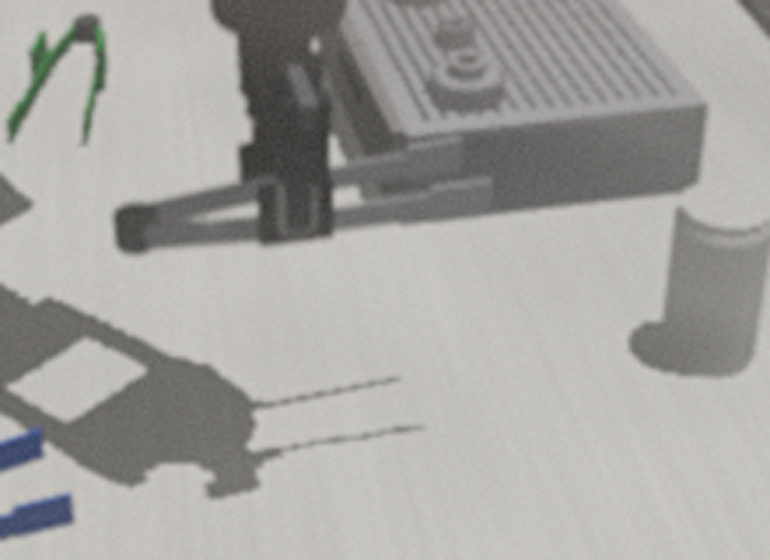

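The side view shows the tongs held level (crop 115–490, about 180–245), jaws open, everything else in place. Next I measure the bearing.

```bash
cat > brg.py <<'E'
from h import *
for n in("scene","side"):
    p=manip.camera(n);W=cloud(p)
    m=(W[...,2]>.088)&(W[...,2]<.102)&(np.hypot(W[...,0]-.617,W[...,1]-.08)<.035)
    P=W[m][:,:2]; t=W[m&(W[...,2]>.0955)][:,:2]
    print(n,len(P),P.min(0),P.max(0),"top",len(t),cv2.minEnclosingCircle((t*1000).astype(np.float32)),(t.min(0)+t.max(0))/2)
    for d in manip.tip_of(p,"bearing_mid")[:2]: print(d["confidence"],px2w(p,*d["centre"],zplane=.089).round(4))
E
python3 brg.py
```

```text
scene 150 [0.60705593 0.05926434] [0.63931749 0.09038448] top 116 ((623.0697631835938, 75.04521942138672), 16.457056045532227) [0.62296531 0.07482441]
0.76 [0.6101 0.0714 0.089 ]
side 63 [0.60733171 0.05363578] [0.63700661 0.09008414] top 29 ((622.7001342773438, 70.05277252197266), 15.936606407165527) [0.62162765 0.06828016]
0.55 [0.6314 0.0876 0.089 ]
```

Request:
apply_moves(targets="5.75 -2 6 0 0 0 1; 5.75 -4 12 0 0 0 2; 5.75 -6 18 0 0 0 3.1; 5.75 -8 24 0 0 0 3.1; 5.75 -10 30 0 0 0 3.1")

```text
clock: 16.1
position: [0.4971, -0.0129, 0.1409]
orientation: [-0.001, -0.031, 1.0, 0.0]
ft_force: [1.2, -0.2, -1.9]
opening: 0.0575
gripper_force: 6.4
```

```bash
python3 -c "
from h import *
plan([.521,.069,.14],.062)"
```

```text
shift cm [-2.89  8.02  0.09] turn [ 0.02 -0.06  0.01] clock 16.1 j [-0.25  0.44  1.81 -0.    0.9  -1.88]
```

Request:
apply_moves(targets="5.75 -1 3 0 0 0 0; 5.75 -2 6 0 0 0 0; 5.75 -2.9 8 0 0 0 0; 5.75 -2.9 8 2 0 0 0; 5.75 -2.9 8 3 0 0 0")

```text
clock: 16.73
position: [0.52, 0.0673, 0.11]
orientation: [-0.002, -0.032, 0.999, 0.0]
ft_force: [0.2, -0.4, -0.6]
opening: 0.0576
gripper_force: 6.4
```

```bash
cat > look.py <<'E'
from h import *
import sys
s=manip.state();print(s["position"],s["opening"],s["clock"])
U=np.array([np.cos(.062),np.sin(.062)]);V=np.array([-U[1],U[0]])
for n in("scene","side","wrist"):
    p=manip.camera(n);W=cloud(p)
    if n==sys.argv[1]:
        f=p["frame"]; c=f[225:285,310:400] if n=="scene" else f
        cv2.imwrite(sys.argv[2],cv2.resize(c,(780,520 if n=="scene" else 487),interpolation=2))
    L=W[...,:2]-[.621,.075]; lx=L@U; ly=L@V; ub=s["position"][2]+.028
    m=(W[...,2]>ub+.004)&(W[...,2]<ub+.030)&(lx>-.025)&(lx<.03)&(abs(ly)>.019)&(abs(ly)<.036)
    for sg in(1,-1):
        k=m&(sg*ly>0)
        if k.sum()>10: print(n,sg,k.sum(),"ly",np.median(ly[k]).round(4),"lx",lx[k].min().round(4),lx[k].max().round(4),"z",W[k][:,2].min().round(4),W[k][:,2].max().round(4))
    m=(W[...,2]>.094)&(W[...,2]<.1)&(np.hypot(lx,ly)<.020)
    if m.sum()>10: print(n,"brg",m.sum(),"lx",np.percentile(lx[m],[2,98]).round(4),"ly",np.percentile(ly[m],[2,98]).round(4))
E
python3 look.py scene pics/s7.png
```

```text
[0.52003544 0.06731687 0.11001638] 0.05761294435993946 16.725
scene 1 38 ly 0.0262 lx -0.0236 0.0198 z 0.1428 0.1625
scene -1 48 ly -0.0237 lx -0.0237 0.0182 z 0.1424 0.1632
scene brg 112 lx [-0.0116  0.0175] ly [-0.0144  0.0149]
side 1 65 ly 0.0222 lx -0.0248 0.015 z 0.1421 0.1598
side -1 74 ly -0.0284 lx -0.0234 0.0162 z 0.1422 0.1603
side brg 42 lx [-0.0128  0.0152] ly [-0.0179  0.0093]
wrist brg 1147 lx [-0.014   0.0155] ly [-0.0142  0.0142]
```

View pics/s7.png

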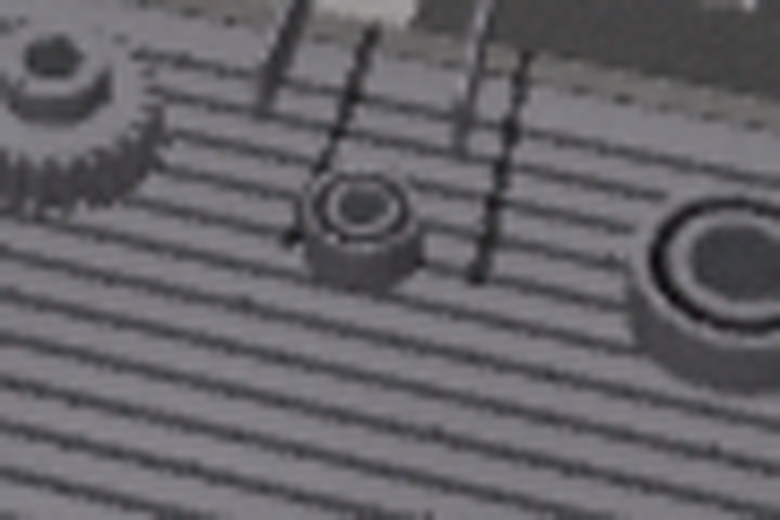

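The jaws (crop 265,100 and 460,140) straddle the small bearing (360,225) in y and are centred within about 1–2 mm. I descend now.

Request:
apply_moves(targets="5.75 0 0 1.5 0 0 0; 5.75 0 0 3 0 0 0; 5.75 0 0 4.3 0 0 0; 5.75 0 0 4.8 0 0 0; 5.75 0 0 5.1 0 0 0")

```text
clock: 17.5
position: [0.5211, 0.0669, 0.0602]
orientation: [-0.0, -0.031, 1.0, 0.0]
ft_force: [0.4, -0.4, -0.3]
opening: 0.0576
gripper_force: 6.4
```

```bash
python3 look.py none x; python3 -c "
from h import *
print(manip.state()['ft_force'])"
```

```text
[0.52110075 0.06688725 0.06015759] 0.05763788218377947 17.5
scene 1 34 ly 0.0258 lx -0.0194 0.0186 z 0.0924 0.1132
scene -1 48 ly -0.0243 lx -0.0246 0.0197 z 0.0924 0.1136
scene brg 108 lx [-0.0123  0.0174] ly [-0.0148  0.0144]
side 1 63 ly 0.0223 lx -0.0237 0.0182 z 0.0926 0.1106
side -1 85 ly -0.0289 lx -0.0248 0.018 z 0.0922 0.1113
side brg 16 lx [-0.0138  0.014 ] ly [-0.0043  0.0175]
[-0.41234425 -0.27798438 -0.51796981]
```

Request:
apply_moves(targets="5.75 0 0 0.2 0 0 0; 5.6 0 0 0.2 0 0 0; 5.4 0 0 0.2 0 0 0; 5.2 0 0 0.2 0 0 0; 5.1 0 0 0.2 0 0 0")

```text
clock: 18.27
position: [0.5212, 0.0669, 0.0587]
orientation: [0.0, -0.031, 1.0, -0.0]
ft_force: [-0.5, 0.7, -1.3]
opening: 0.0515
gripper_force: 8.4
```

Request:
apply_moves(targets="5 0 0 0 0 0 0; 4.9 0 0 0 0 0 0; 4.8 0 0 0 0 0 0; 4.7 0 0 0 0 0 0; 4.6 0 0 0 0 0 0")

```text
clock: 18.9
position: [0.5211, 0.0669, 0.0589]
orientation: [0.0, -0.031, 1.0, 0.0]
ft_force: [-2.0, 0.8, 2.1]
opening: 0.0471
gripper_force: 61.0
```

```bash
python3 look.py none x; python3 -c "
from h import *
print(manip.state()['ft_force'])"
```

```text
[0.52113714 0.06694374 0.05887295] 0.047141309526225375 18.9
scene brg 112 lx [-0.0122  0.0172] ly [-0.0158  0.0187]
side -1 57 ly -0.0221 lx -0.0233 0.0168 z 0.0909 0.1069
side brg 33 lx [-0.0136  0.014 ] ly [-0.0191  0.0159]
[-1.12001464 -0.58166261  3.80990725]
```

Request:
apply_moves(targets="4.6 0 0 -0.2 0 0 0; 4.6 0 0 -0.6 0 0 0; 4.6 0 0 -1.2 0 0 0; 4.6 0 0 -2 0 0 0; 4.6 0 0 -3 0 0 0")

```text
clock: 19.68
position: [0.5211, 0.0669, 0.0892]
orientation: [-0.0, -0.031, 1.0, -0.0]
ft_force: [-0.3, -0.2, -1.9]
opening: 0.0473
gripper_force: 61.8
```

Request:
apply_moves(targets="4.6 0 0 -1 0 0 0; 4.6 0 0 -2.2 0 0 0; 4.6 0 0 -3.5 0 0 0; 4.6 0 0 -4.5 0 0 0; 4.6 0 0 -5 0 0 0")

```text
clock: 20.3
position: [0.5215, 0.0669, 0.1395]
orientation: [0.001, -0.031, 1.0, -0.0]
ft_force: [-0.5, 0.6, -3.0]
opening: 0.0476
gripper_force: 61.8
```

Request:
apply_moves(targets="4.6 0 0 0 0 0 0; 4.6 0 0 0 0 0 0; 4.6 0 0 0 0 0 0; 4.6 0 0 0 0 0 0; 4.6 0 0 0 0 0 0")

```text
clock: 20.92
position: [0.5211, 0.0669, 0.1384]
orientation: [-0.0, -0.031, 1.0, 0.0]
ft_force: [-0.3, 0.3, -2.2]
opening: 0.0477
gripper_force: 61.8
```

Run:
```python
from h import *
U=np.array([np.cos(.062),np.sin(.062)]);V=np.array([-U[1],U[0]])
for n in("scene","side"):
    p=manip.camera(n);W=cloud(p)
    if n=="scene": cv2.imwrite("pics/s9.png",cv2.resize(p["frame"][170:340,230:470],(784,555),interpolation=2))
    L=W[...,:2]-[.621,.075]; lx=L@U; ly=L@V
    m=(W[...,2]>.12)&(W[...,2]<.2)&(abs(lx)<.03)&(abs(ly)<.035)
    print(n,m.sum(),W[m][:,2].min(),W[m][:,2].max(),lx[m].min(),lx[m].max())
    L=W[...,:2]-[.6645,.079]; lx=L@U; ly=L@V
    m=(W[...,2]>.02)&(W[...,2]<.07)&(abs(ly)<.13)&(lx<-.1)&(lx>-.25)
    if m.sum()>9: print("panel",np.percentile(lx[m],[5,50,95]))
    for q,z in(("bearing",.16),("gear",.08),("big_bearing",.08),("can",0)):
        for d in manip.tip_of(p,q)[:1]: print(q,d["confidence"],np.round(d["centre"]),px2w(p,*d["centre"],zplane=z).round(3))
print(manip.state()["clock"])
```

```text
scene 285 0.15849706686939002 0.18985430987394492 -0.02967987509630198 0.020767914335167132
bearing 0.67 [351. 230.] [0.626 0.073 0.16 ]
gear 0.64 [312. 238.] [ 0.607 -0.032  0.08 ]
big_bearing 0.62 [391. 260.] [0.608 0.167 0.08 ]
can 0.8 [211. 271.] [ 0.731 -0.264  0.   ]
side 209 0.15552130332868097 0.18595284200239842 -0.029287835419935754 0.018072575667589276
panel [-0.13229922 -0.13139975 -0.13045245]
gear 0.51 [375. 186.] [ 0.62  -0.019  0.08 ]
big_bearing 0.53 [358. 156.] [0.609 0.184 0.08 ]
can 0.57 [440. 262.] [ 0.724 -0.276  0.   ]
21.425
```

View pics/s9.png

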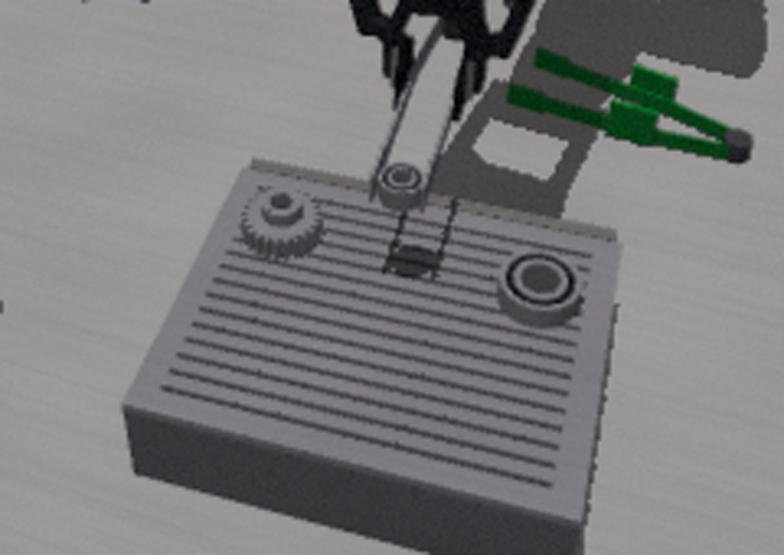

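The bearing (crop 402,185) is held in the tongs about 7.5 cm above the top. The drawer is home, and the gear, big bearing and can are in place. Handing in.

```bash
python3 -c "
from bench import manip
print(manip.close_job())"
```

```text
the job is handed in; nothing more can be done
None
```

The drawer is pushed fully home, and the small bearing is held still in the spring tongs about 7.5 cm above the draining top; the other two parts and the can stayed put, and the job was handed in at about 21 s (no verdict shown).

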